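# Hold a spring clamp open over a circuit board's edge

### The job

Lift the spring clamp off the turntable by its handles, squeeze it wide open and bring it down over the bare copper stretch of the standing circuit board's top edge, so that the middle of that stretch is about 15 mm inside the jaws, one jaw on each side and the clamp touching nothing but your gripper. Finish there, upright and still, holding the clamp wide open: do not let go of it or let it close. Do not knock the board or its stand, and leave everything else lying or standing as it is (the turntable may spin).

Things in the scene. Friction and masses are not known exactly. Their poses are not given: they have to be found in the camera images.
- clamp: Black spring clamp, about 60 g, standing on its closed jaws on the turntable, handles up: 73 mm tall, 28 mm long along its x (the pivot pin's direction; pin 34 mm long). Origin: centre of its underside, between the jaw tips; z up to the handles, y from one jaw to the other. Closed, the jaws are 24 mm over their outsides. To be gripped by the handles, closing along its y.
- handles (a point): Where to squeeze: between the clamp's two flat handles, 60 mm above its origin. Each is 26 mm wide along x, 40 mm long, 4 mm thick; at rest they lean apart, 47 mm over their tops (72 mm above the origin). Squeezed home they stand parallel, 21 mm over their backs, 31 to 71 mm above the origin. About 4 N starts them, 11 N reaches the stop, 30 N of grip holds it; let go, the springs shut the jaws.
- pin (a point): Middle of the clamp's pivot pin, 34 mm above its origin; pin 8 mm thick, with a coil spring 12 mm thick round its middle. Below it each jaw is an arm with a rubber pad (8 mm tall, 11 mm thick) at its tip; the closed pads are 2 mm apart.
- jaw_a (a joint): Opening angle of the clamp's +y jaw, rad: 0 shut, 0.32 wide open at the stop; the other jaw always opens equally. At 0.32 the pad tips are about 23 mm apart and 44 mm over their outsides, the arms 14 mm apart 10 mm below the pin and more below that, and the lowest points of the jaws 2 mm above the clamp's origin.
- turntable: Black foot of the round turntable, fixed to the table; origin at its underside's centre. On it a white plastic platter, 240 mm in diameter, spins freely about the vertical axis; its flat top is 30 mm above the table. The clamp, the flux jar and the solder spool stand on it, the latter two at least 75 mm from the clamp's middle.
- stand: Heavy grey stand (150 x 70 x 20 mm) fixed to the table with a green circuit board standing upright in it: board 130 mm long along the stand's x, 3 mm thick along its y, its top edge 112 mm above the table. Origin: centre of the stand's underside, under the middle of the board. The stand may be turned by up to 0.9 rad.
- bay (a point): Middle of the bare copper-coated stretch of the board's top edge, on the edge itself: 10 mm to +x of the board's middle, axes as the stand's (x along the edge, y through the board, z up). The bare stretch is 50 mm long along x; next to it on the board's +y face are a white header (12 mm tall, its end 35 mm to -x of this point) and a steel socket (its end 36 mm to +x), both below the edge.
- flux_jar: Small closed jar, 42 mm in diameter, 38 mm tall, standing on the turntable; origin at its underside. To be left standing.
- spool: Metal solder spool, 48 mm in diameter, 38 mm tall, standing on its end on the turntable; origin at its underside. To be left standing.
- screwdriver: Screwdriver, 170 mm, lying roughly along x between the turntable and the board. To be left.
- wool_tin: Brass tin of tip cleaning wool, 68 mm in diameter, 39 mm tall, beyond the work. To be left.
- pliers: Pliers, 165 mm, lying flat near the robot on its left. To be left.
- cutters: Cutters, 165 mm, lying flat near the robot on its right. To be left.
- parts_tray: Grey divided tray, 100 x 140 x 30 mm, at the table's far side. To be left.
Not all that is in view belongs to the job. What is shaped like the clamp but purple is not meant.

How it is judged:
By the outcome, as a careful person would: the job done as asked, in the order asked, and still so for the second after the job is handed in, while the arm keeps its last pose, push and grip.
It also fails if it takes over 38 s, if anything falls off the work surface, if the arm or the gripper's body presses on something with over 40 N, if the wrist force passes 120 N, or if a joint passes its speed limit or range.

### The arm

A 6-joint arm with a two-finger parallel gripper is mounted at the origin on the work surface. World frame = base frame: x ahead of the robot, y to its left, z up, the work surface at z = 0. Lengths are in m, angles in rad, forces in N, time in s.
With the tool pointing down it reaches from about 0.375 to 0.925 m from the base axis. Payload 5.7 kg.
Tool frame: the origin (TCP) lies at the very end of the fingers, on their centre line; the grasp point (between the pads) lies 19 mm behind it; x points along the fingers, y is the direction in which the jaws open and shut, and the axes are right-handed (so a half turn about x gives the same grasp; the last joint's range is limited). The gripper opens to 85 mm and grips with 20 to 120 N. Pads are 22 mm wide; open, the fingers measure 114 mm over their backs; the gripper's body (76 mm by 85 mm) begins 54 mm behind the grasp point. The pads swing forward as they close: fully open they stand 13 mm farther back than shut.
Start: joints at [0.994, 0.359, 1.51, -0, 1.272, -0.115], TCP at [0.267, 0.537, 0.231] pointing down, gripper open.
Joint ranges: [-2.97, 2.97], [-1.01, 2.36], [0.21, 2.38], [-0.96, 4.11], [0.2, 2.71], [-2.98, 2.98]. Speed limits (rad/s): [2.39, 2.39, 3.14, 3.14, 3.14, 3.14].

### API

Orientations are given as a unit quaternion [x, y, z, w].
In Python, from plant import robot, viewer gives the robot as it stands.
- The arm moves only by the tool drive_tool, never from a script. Its argument "rows" is a list of rows, each an object with "hand": the opening, from -1 (shut) to 1 (fully open); "delta_pos": the shift along the tool's x, y, z in mm, a list of three; "rot": the turn, a rotation vector about the tool's x, y, z in rad, a list of three. In form: [{"hand": hand, "delta_pos": [dx, dy, dz], "rot": [wx, wy, wz]}, ...]. A call has 1 to 20 rows; each row is the pose to reach, as a shift and turn from the pose commanded when the call began, along the tool's axes at that moment; what a row does not reach only later rows make up. A row lasts 1/12 s, in which the tool goes at most 41.7 mm and 7.16 degrees, less where a joint would pass 70% of its speed; a pose out of reach is approached as far as the arm can. A call with a gripper value outside its range is refused whole. The fingers move at their own pace and stop on an object; the grip force is fixed at half the most. Time passes only in rows, so rows that repeat a pose let the fingers close. It gives the time, the measured TCP pose, the force and the opening at its end, in the units of the state.
- robot.get_obs(): the state, without advancing time (a new reading comes with each control period).
- viewer.snapshot(name): name is "side" or "top"; returns a dict with "pixels" (420x560x3 uint8, blue, green, red), "z_map" (420x560 float32, m along the optical axis (not along the pixel's ray), 0 where there is no reading), "mtx" (3x3 intrinsics, pixels), "R" (3x3) and "t" (3): a world point X has camera coordinates R X + t. Camera axes: x right, y down, z forward; pixel columns grow to the right and rows downward; lengths in m; the calibration is good to about 2 mm. A picture is of the moment at which its call begins.
- robot.close_job(): hands the job in, once; it reports no verdict.
The state is a dict: "t": time; "qpos": joint angles; "joint_velocities": joint speeds; "tau": joint torques, N m; "eef_pos": TCP position; "eef_rot": TCP orientation; "contact_force": force on the tool from outside, world axes, zero at the start; "wrist_torque": the same for the moment, N m; "width": finger opening in m.
Only numpy, scipy, OpenCV 4.12 (cv2) and the standard library are available. Lean on these libraries where they do the work, as an engineer would, in place of code of your own. Each camera call takes 0.05 s, during which the arm holds its last target.

## Working session

There is one attempt and no reset: what is moved stays moved. The work goes in short steps, Python scripts to look and compute and a tool call to move; the robot and the scene stay as the last step left them, time stands still between calls to the robot, and variables do not carry over. Pictures are saved under pics/ and viewed, and the job is handed in when it is done.

Besides the shell and the picture viewer there is one more tool, called after ">>>" in YAML: its name, and indented under it one key for each argument. drive_tool: Moves the arm, as the interface text tells. Its arguments: {"type":"object","properties":{"rows":{"type":"array","items":{"type":"object","properties":{"hand":{"type":"number"},"delta_pos":{"type":"array","items":{"type":"number"}},"rot":{"type":"array","items":{"type":"number"}}}}}},"required":["rows"]}

```bash
mkdir -p pics; ls; cat > h.py <<'E'
import numpy as np,cv2,pickle
from plant import robot, viewer
def snap(n,tag):
    s=viewer.snapshot(n); cv2.imwrite(f'pics/{tag}.png',s['pixels']); pickle.dump(s,open(f'{tag}.pkl','wb')); return s
def load(tag): return pickle.load(open(f'{tag}.pkl','rb'))
def world(s):
    z=s['z_map'];h,w=z.shape;u,v=np.meshgrid(np.arange(w),np.arange(h));K=s['mtx']
    c=np.stack([(u-K[0,2])/K[0,0]*z,(v-K[1,2])/K[1,1]*z,z],-1)
    X=(c-s['t'])@s['R']; X[z==0]=np.nan; return X
def proj(s,X):
    c=np.asarray(X)@s['R'].T+s['t'];p=c@s['mtx'].T;return p[...,:2]/p[...,2:]
E
python3 - <<'E'
from h import *
for n in('side','top'):
    s=snap(n,n+'0');print(n,s['mtx'].round(1).tolist(),s['R'].round(3).tolist(),s['t'].round(3))
print(robot.get_obs())
E
```

```text
pics
side [[404.0, 0.0, 279.4], [0.0, 404.0, 201.8], [0.0, 0.0, 1.0]] [[-0.985, -0.171, 0.011], [-0.124, 0.668, -0.734], [0.118, -0.724, -0.679]] [0.534 0.147 0.858]
top [[458.1, 0.0, 275.9], [0.0, 458.1, 206.5], [0.0, 0.0, 1.0]] [[0.015, -1.0, -0.012], [-0.989, -0.013, -0.147], [0.147, 0.014, -0.989]] [-0.006  0.537  1.067]
{'t': 0.1, 'qpos': array([ 9.93894404e-01,  3.59441057e-01,  1.51130545e+00,  1.18919927e-05,
        1.27249906e+00, -1.15089141e-01]), 'joint_velocities': array([ 0.00121165, -0.00343875, -0.00370523,  0.00014348, -0.00247211,
       -0.00120249]), 'tau': array([-5.90551681e-04, -5.28651059e+01, -2.79350746e+01, -3.90259092e-04,
        4.90104852e-03,  8.99086331e-05]), 'eef_pos': array([0.26701131, 0.53664366, 0.23053996]), 'eef_rot': array([ 0.16128118,  0.68854116, -0.16237797,  0.68813723]), 'contact_force': array([0.02287087, 0.34251614, 0.01002829]), 'wrist_torque': array([-0.00544787,  0.0283625 ,  0.0052079 ]), 'width': 0.08594727819014572}
```

View pics/side0.png

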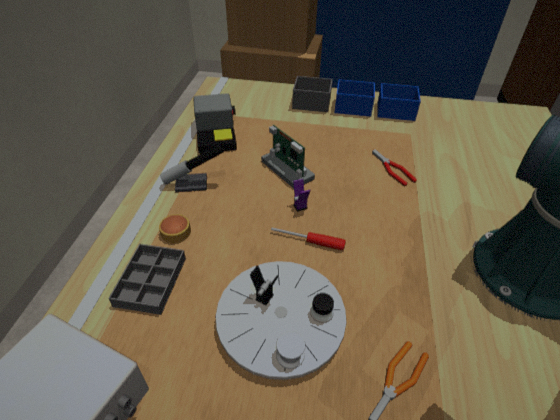

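View pics/top0.png

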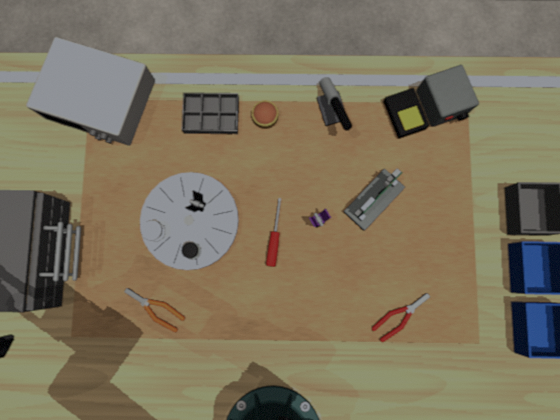

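Candidates: black clamp on the turntable at side (262,287) / top (196,202), and purple clamp at side (301,196) / top (319,218). I pick the black one on the platter and check it in a close crop.

```bash
python3 - <<'E'
from h import *
s=load('side0');t=load('top0')
def crop(s,c,r,k): 
    u,v=c; return cv2.resize(s['pixels'][v-r:v+r,u-r:u+r],(390,390),interpolation=cv2.INTER_CUBIC)
a=np.hstack([crop(s,(265,285),35,0),crop(t,(196,202),30,0)])
b=np.hstack([crop(s,(288,160),40,0),crop(t,(375,198),40,0)])
cv2.imwrite('pics/c1.png',a);cv2.imwrite('pics/c2.png',b)
Xs=world(s);Xt=world(t)
for n,X in(('s',Xs),('t',Xt)):
    m=(X[...,0]>.2)&(X[...,0]<.9)&(abs(X[...,1])<.5)
    # clamp
    q=X[(X[...,0]>.3)&(X[...,0]<.75)&(X[...,1]>.05)&(X[...,1]<.4)&(X[...,2]>.036)&(X[...,2]<.12)]
    P=q; 
    lab=[];import scipy.cluster.hierarchy as H
    L=H.fcluster(H.linkage(P,'single'),.015,'distance')
    for l in set(L):
        p=P[L==l]
        if len(p)>15: print(n,len(p),p.min(0).round(3),p.max(0).round(3),p.mean(0).round(3))
    p=X[(X[...,0]>.3)&(X[...,0]<.85)&(X[...,1]<-.05)&(X[...,1]>-.4)&(X[...,2]>.09)&(X[...,2]<.13)]
    L=H.fcluster(H.linkage(p,'single'),.015,'distance')
    for l in set(L):
        pp=p[L==l]
        if len(pp)>10: print(n,'brd',len(pp),pp.min(0).round(3),pp.max(0).round(3))
E
```

```text
s 1144 [0.695 0.355 0.036] [0.75  0.4   0.099] [0.718 0.384 0.087]
s 534 [0.514 0.167 0.036] [0.564 0.206 0.104] [0.542 0.188 0.072]
s 552 [0.409 0.18  0.036] [0.451 0.221 0.071] [0.43  0.205 0.06 ]
s 632 [0.451 0.266 0.065] [0.498 0.313 0.072] [0.474 0.291 0.069]
s 113 [0.453 0.288 0.036] [0.498 0.311 0.051] [0.472 0.304 0.041]
s brd 318 [ 0.516 -0.287  0.09 ] [ 0.619 -0.193  0.116]
s brd 199 [ 0.712 -0.177  0.09 ] [ 0.77  -0.143  0.118]
t 583 [0.694 0.357 0.036] [0.75  0.4   0.101] [0.722 0.377 0.081]
t 267 [0.514 0.17  0.036] [0.564 0.209 0.107] [0.539 0.188 0.078]
t 270 [0.408 0.184 0.036] [0.454 0.221 0.076] [0.428 0.201 0.063]
t 319 [0.45  0.271 0.063] [0.497 0.318 0.075] [0.474 0.294 0.069]
t 33 [0.452 0.265 0.036] [0.501 0.294 0.043] [0.47  0.278 0.038]
t brd 215 [ 0.711 -0.171  0.09 ] [ 0.771 -0.138  0.119]
t brd 239 [ 0.515 -0.282  0.09 ] [ 0.619 -0.189  0.116]
```

```bash
ls -la pics
```

```text
total 1208
drwxr-xr-x 2 agent agent   4096 Dec  7 16:29 .
drwxr-xr-x 3 agent agent   4096 Dec  7 16:29 ..
-rw-r--r-- 1 agent agent 237831 Dec  7 16:29 c1.png
-rw-r--r-- 1 agent agent 280576 Dec  7 16:29 c2.png
-rw-r--r-- 1 agent agent 400862 Dec  7 16:29 side0.png
-rw-r--r-- 1 agent agent 300911 Dec  7 16:29 top0.png
```

View pics/c1.png

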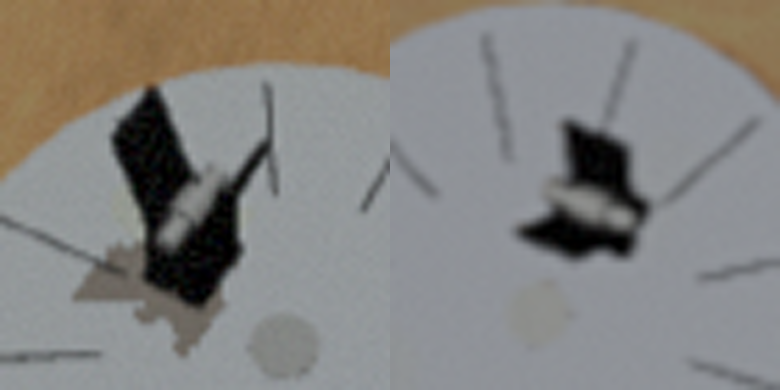

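View pics/c2.png

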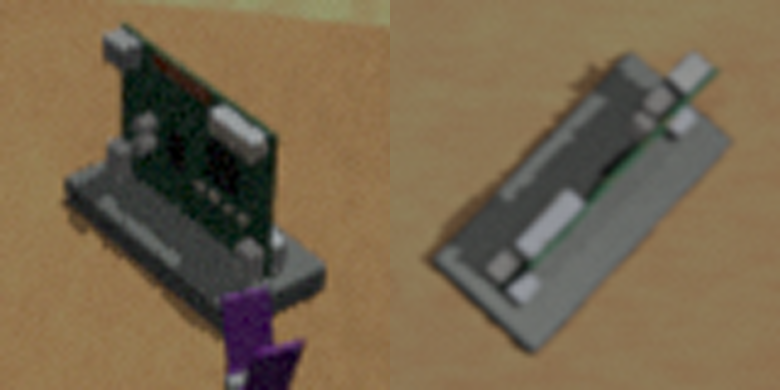

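Confirmed: the black one (crop centre, metallic pin, on white platter) is the target. Now fit the clamp, the board and the stand.

```bash
cat > fit.py <<'E'
from h import *
from scipy.optimize import least_squares
def rz(a): c,s=np.cos(a),np.sin(a); return np.array([[c,-s,0],[s,c,0],[0,0,1]])
def sdbox(p,c,R,h):
    q=abs((p-c)@R)-h; return np.linalg.norm(np.maximum(q,0),axis=1)+np.minimum(q.max(1),0)
def clampsd(p,th=.32):
    d=[]
    for s in(1,-1):
        up=np.array([0,s*np.sin(th),np.cos(th)]);n=np.array([0,s*np.cos(th),-np.sin(th)])
        top=np.array([0,s*.0235,.0717]) if th>.1 else np.array([0,s*.0105,.071])
        c=top-.02*up-.002*n
        d.append(abs(sdbox(p,c,np.stack([[1,0,0],n,up],1),np.array([.013,.002,.02]))))
    r=np.hypot(p[:,1],p[:,2]-.034)
    for rad,L in((.004,.017),(.006,.008)):
        q=np.stack([r-rad,abs(p[:,0])-L],1)
        d.append(abs(np.linalg.norm(np.maximum(q,0),axis=1)+np.minimum(q.max(1),0)))
    return np.min(d,0)
def fitclamp(P,x0,z0,th=.32):
    best=None
    for yaw in np.arange(0,np.pi,np.pi/8):
        f=lambda v:clampsd((P-[v[0],v[1],z0+v[3]])@rz(v[2]),th)
        r=least_squares(f,[*x0,yaw,0],loss='soft_l1',f_scale=.002)
        if best is None or r.cost<best.cost:best=r
    return best,np.median(f(best.x))
E
python3 - <<'E'
from fit import *
for n in('side','top'):
    s=load(n+'0');X=world(s)
    print(n,'cam',(-s['R'].T@s['t']).round(3))
    # table & platter heights
    t=X[(abs(X[...,0]-.38)<.03)&(abs(X[...,1])<.1)&(abs(X[...,2])<.01)];print(' table',np.median(t[:,2]).round(4))
    t=X[(abs(X[...,0]-.62)<.02)&(abs(X[...,1]+.05)<.03)&(abs(X[...,2])<.01)];print(' table2',np.median(t[:,2]).round(4))
    pm=(np.hypot(X[...,0]-.5,X[...,1]-.2)<.15)&(abs(X[...,2]-.03)<.006)
    p=X[pm];zp=np.median(p[:,2]);
    c=(p[:,:2].min(0)+p[:,:2].max(0))/2;print(' platter z',zp.round(4),c,np.ptp(p[:,:2],axis=0))
    m=(X[...,0]>.5)&(X[...,0]<.58)&(X[...,1]>.15)&(X[...,1]<.22)&(X[...,2]>zp+.034)&(X[...,2]<.115)
    P=X[m]; b,md=fitclamp(P,P.mean(0)[:2],.03); print(' clamp',b.x.round(4),b.cost,md,len(P))
    # board: top
    m=(X[...,0]>.48)&(X[...,0]<.66)&(X[...,1]<-.15)&(X[...,1]>-.33)&(X[...,2]>.03)&(X[...,2]<.125)
    P=X[m]; col=s['pixels'][m].astype(int)
    g=(col[:,1]>col[:,0]+8)&(col[:,1]>col[:,2]+8)|((col[:,2]>col[:,1]+25))
    Q=P[g]; print(' green',len(Q),Q.min(0).round(3),Q.max(0).round(3))
    for _ in range(5):
        mu=Q.mean(0);U=np.linalg.svd(Q-mu)[2];d=(Q-mu)@U[2];Q=Q[abs(d)<max(.002,2*d.std())]
    print(' plane n',U[2].round(3),'yawx',np.arctan2(-U[2][0],U[2][1]),mu.round(4),len(Q),d.std())
    cu=P[(col[:,2]>col[:,1]+20)&(P[:,2]>.09)];print(' copper',len(cu),cu.min(0).round(4),cu.max(0).round(4),cu.mean(0).round(4))
    m=(X[...,0]>.45)&(X[...,0]<.69)&(X[...,1]<-.12)&(X[...,1]>-.36)&(abs(X[...,2]-.02)<.005)
    S=X[m]; L=cv2.minAreaRect((S[:,:2]*1000).astype(np.float32));print(' stand',L,np.median(S[:,2]))
    q=Q if 0 else P[g]; x=(q-mu)@np.array([np.cos(np.arctan2(-U[2][0],U[2][1])),np.sin(np.arctan2(-U[2][0],U[2][1])),0]);print(' ext',x.min(),x.max())
E
```

```text
side cam [0.443 0.614 0.685]
 table 0.0016
 table2 0.0018
 platter z 0.0306 [0.50375672 0.21096133] [0.23814372 0.23852232]
 clamp [5.3940e-01 1.8520e-01 1.2048e+00 1.2000e-03] 0.00010350265632453525 0.0004909538253209042 379
 green 199 [ 0.518 -0.284  0.03 ] [ 0.607 -0.197  0.113]
 plane n [-0.685 -0.729  0.005] yawx 2.387440739513444 [ 0.5621 -0.241   0.0695] 193 0.00085102883500536
 copper 12 [ 0.5568 -0.263   0.1044] [ 0.5873 -0.2347  0.1082] [ 0.5701 -0.248   0.1059]
 stand ((564.5609741210938, -243.10658264160156), (72.0526123046875, 153.2159423828125), 47.03591537475586) 0.020682866759968742
 ext -0.06196331167645991 0.062411875705741304
top cam [ 0.375 -0.014  1.134]
 table 0.0015
 table2 0.0017
 platter z 0.0309 [0.5036105  0.21458558] [0.23834856 0.23737173]
 clamp [0.5389 0.1907 1.1921 0.0016] 8.178115593646476e-05 0.000540508393076693 234
 green 81 [ 0.516 -0.282  0.033] [ 0.61  -0.194  0.116]
 plane n [-0.674 -0.732 -0.096] yawx 2.3973359204932176 [ 0.5634 -0.2389  0.111 ] 72 0.0008794628483275881Traceback (most recent call last):
  File "<stdin>", line 21, in <module>
    return umr_minimum(a, axis, None, out, keepdims, initial, where)
ValueError: zero-size array to reduction operation minimum which has no identity
```

```bash
cat >> fit.py <<'E'
from scipy.spatial.transform import Rotation as Ro
def goal(yaxis_ang):  # tool x down, tool y at world angle
    x=np.array([0,0,-1.]);y=np.array([np.cos(yaxis_ang),np.sin(yaxis_ang),0]);return Ro.from_matrix(np.stack([x,y,np.cross(x,y)],1))
def move(o,pos,ang):
    A=Ro.from_quat(o['eef_rot']);best=None
    for a in(ang,ang+np.pi):
        w=(A.inv()*goal(a)).as_rotvec()
        if best is None or np.linalg.norm(w)<np.linalg.norm(best):best=w
    return (A.inv().apply(np.asarray(pos)-o['eef_pos'])*1000).round(1),best.round(4)
E
python3 - <<'E'
from fit import *
o=robot.get_obs();print(Ro.from_quat(o['eef_rot']).as_matrix().round(3))
s=load('top0');X=world(s)
print('tcp px',proj(s,o['eef_pos']),proj(load('side0'),o['eef_pos']))
for u,v in((30,250),(70,245),(95,90),(5,345),(450,95),(319,218)):print(u,v,X[v,u].round(3))
X=world(s);m=(X[...,2]>.12);
import scipy.ndimage as nd
L,n=nd.label(m)
for i in range(1,n+1):
    p=X[L==i]
    if len(p)>30:print(len(p),p.min(0).round(2),p.max(0).round(2))
print(move(o,[.539,.188,.23],1.198+np.pi/2))
print(move(o,[.5395,.188,.071],1.198+np.pi/2))
E
```

```text
[[-0.001  0.446  0.895]
 [-0.001  0.895 -0.446]
 [-1.    -0.002 -0.   ]]
tcp px [ -3.79118927 326.57304652] [492.70230787 557.79285571]
30 250 [0.419 0.527 0.154]
70 245 [0.435 0.472 0.089]
95 90 [0.803 0.436 0.101]
5 345 [0.245 0.47  0.308]
450 95 [ 0.806 -0.411  0.085]
319 218 [ 0.511 -0.102  0.039]
5778 [0.29 0.47 0.12] [0.55 0.6  0.17]
225 [0.22 0.47 0.25] [0.26 0.5  0.32]
63 [ 0.11 -0.03  0.22] [0.12 0.   0.28]
(array([   0.8, -190.9,  398.8]), array([1.4818e+00, 1.1000e-03, 1.5000e-03]))
(array([ 159.8, -190.4,  399.3]), array([1.4818e+00, 1.1000e-03, 1.5000e-03]))
```

>>> drive_tool:
  rows:
    - {"hand": 1,"delta_pos": [0,-10,20],"rot": [0.08,0,0]}
    - {"hand": 1,"delta_pos": [0,-25,52],"rot": [0.19,0,0]}
    - {"hand": 1,"delta_pos": [0,-41,85],"rot": [0.31,0,0]}
    - {"hand": 1,"delta_pos": [0,-57,118],"rot": [0.43,0,0]}
    - {"hand": 0.65,"delta_pos": [0,-72,151],"rot": [0.55,0,0]}
    - {"hand": 0.65,"delta_pos": [0,-88,184],"rot": [0.67,0,0]}
    - {"hand": 0.65,"delta_pos": [0,-104,217],"rot": [0.79,0,0]}
    - {"hand": 0.65,"delta_pos": [0,-120,250],"rot": [0.91,0,0]}
    - {"hand": 0.65,"delta_pos": [0,-136,283],"rot": [1.03,0,0]}
    - {"hand": 0.65,"delta_pos": [0,-151,316],"rot": [1.15,0,0]}
    - {"hand": 0.65,"delta_pos": [0,-167,349],"rot": [1.27,0,0]}
    - {"hand": 0.65,"delta_pos": [15,-180,376],"rot": [1.38,0,0]}
    - {"hand": 0.65,"delta_pos": [35,-188,393],"rot": [1.45,0,0]}
    - {"hand": 0.65,"delta_pos": [50,-190.6,399],"rot": [1.482,0,0]}
    - {"hand": 0.65,"delta_pos": [55,-190.6,399],"rot": [1.482,0,0]}
    - {"hand": 0.65,"delta_pos": [55,-190.6,399],"rot": [1.482,0,0]}

```text
t: 1.43
eef_pos: [0.5382, 0.1882, 0.1745]
eef_rot: [-0.583, -0.399, 0.585, -0.398]
contact_force: [-0.0, -0.4, -0.6]
width: 0.0705
```

```bash
python3 - <<'E'
from fit import *
o=robot.get_obs();print(o['t'],o['eef_pos'],o['qpos'].round(3),o['width'],Ro.from_quat(o['eef_rot']).as_matrix().round(4))
for n in('side','top'):
    s=snap(n,n+'1');print(proj(s,o['eef_pos']).round(1))
    X=world(s);m=(abs(X[...,0]-.54)<.1)&(abs(X[...,1]-.19)<.1)&(X[...,2]>.14)&(X[...,2]<.4)
    p=X[m];d=(p-o['eef_pos'])@Ro.from_quat(o['eef_rot']).as_matrix()
    k=d[d[:,0]>-.03];print(n,len(k),k.min(0).round(4),k.max(0).round(4))
    for sg in(1,-1):
        q=k[k[:,1]*sg>0];
        if len(q):print(' f',sg,len(q),q.min(0).round(4),q.max(0).round(4))
E
python3 -c "
import cv2;a=cv2.imread('pics/side1.png')[150:350,150:400];b=cv2.imread('pics/top1.png')[100:300,70:320];import numpy as np
cv2.imwrite('pics/c3.png',cv2.resize(np.hstack([a,b]),(800,320)))"
```

```text
1.4333 [0.53818184 0.18815772 0.17450373] [0.215 0.376 1.639 0.    1.131 0.588] 0.07054282330462427 [[-4.200e-03  9.312e-01 -3.644e-01]
 [-7.000e-04 -3.644e-01 -9.312e-01]
 [-1.000e+00 -3.700e-03  2.200e-03]]
[263.3 248.9]
side 186 [-0.03   -0.049  -0.0107] [-0.0073  0.0501  0.0124]
 f 1 107 [-0.0299  0.0344 -0.0105] [-0.0073  0.0501  0.0124]
 f -1 79 [-0.03   -0.049  -0.0107] [-0.0084 -0.0356  0.0077]
[187.8 195.6]
top 11 [-0.0282  0.0334  0.0006] [-0.0077  0.0469  0.0071]
 f 1 11 [-0.0282  0.0334  0.0006] [-0.0077  0.0469  0.0071]
```

View pics/c3.png

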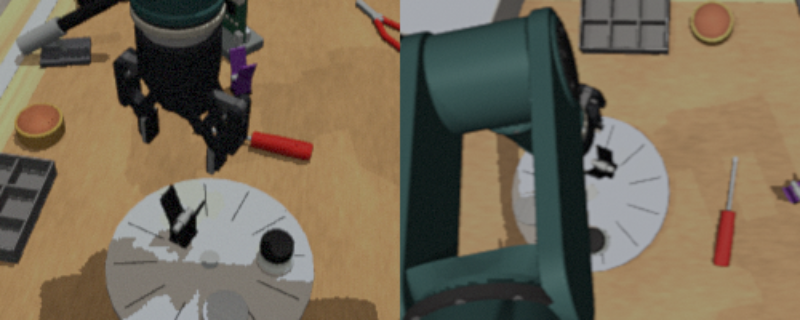

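>>> drive_tool:
  rows:
    - {"hand": 0.65,"delta_pos": [15,1.3,0.6],"rot": [0,0,0]}
    - {"hand": 0.65,"delta_pos": [35,1.3,0.6],"rot": [0,0,0]}
    - {"hand": 0.65,"delta_pos": [55,1.3,0.6],"rot": [0,0,0]}
    - {"hand": 0.65,"delta_pos": [75,1.3,0.6],"rot": [0,0,0]}
    - {"hand": 0.65,"delta_pos": [90,1.3,0.6],"rot": [0,0,0]}
    - {"hand": 0.65,"delta_pos": [99,1.3,0.6],"rot": [0,0,0]}
    - {"hand": 0.65,"delta_pos": [102,1.3,0.6],"rot": [0,0,0]}
    - {"hand": 0.65,"delta_pos": [102,1.3,0.6],"rot": [0,0,0]}
    - {"hand": 0.65,"delta_pos": [102,1.3,0.6],"rot": [0,0,0]}

```text
t: 2.28
eef_pos: [0.5413, 0.1882, 0.0753]
eef_rot: [0.584, 0.399, -0.583, 0.399]
contact_force: [0.0, 0.0, -0.6]
width: 0.0705
```

```bash
python3 - <<'E'
from fit import *
o=robot.get_obs();print(o['t'],o['eef_pos'],o['width'],o['contact_force'])
s=snap('side','side2')
cv2.imwrite('pics/c4.png',cv2.resize(s['pixels'][220:340,190:350],(800,600),interpolation=cv2.INTER_CUBIC))
X=world(s);m=(abs(X[...,0]-.54)<.1)&(abs(X[...,1]-.19)<.1)&(X[...,2]>.06)&(X[...,2]<.4)
p=X[m];d=(p-o['eef_pos'])@Ro.from_quat(o['eef_rot']).as_matrix()
d=d[(d[:,0]>-.03)&(d[:,0]<0)]
import numpy as np
h=np.histogram(d[:,1]*1000,np.arange(-60,60,4));print(list(zip(h[1].astype(int),h[0])))
q=d[abs(d[:,1])<.028];print(q.min(0),q.max(0))
E
```

```text
2.2833 [0.54128936 0.18821421 0.07533685] 0.07046491081280903 [ 0.031816    0.03085233 -0.63141738]
[(np.int64(-60), np.int64(0)), (np.int64(-56), np.int64(0)), (np.int64(-52), np.int64(9)), (np.int64(-48), np.int64(17)), (np.int64(-44), np.int64(19)), (np.int64(-40), np.int64(12)), (np.int64(-36), np.int64(0)), (np.int64(-32), np.int64(0)), (np.int64(-28), np.int64(2)), (np.int64(-24), np.int64(27)), (np.int64(-20), np.int64(9)), (np.int64(-16), np.int64(6)), (np.int64(-12), np.int64(0)), (np.int64(-8), np.int64(0)), (np.int64(-4), np.int64(0)), (np.int64(0), np.int64(0)), (np.int64(4), np.int64(0)), (np.int64(8), np.int64(35)), (np.int64(12), np.int64(60)), (np.int64(16), np.int64(54)), (np.int64(20), np.int64(13)), (np.int64(24), np.int64(0)), (np.int64(28), np.int64(0)), (np.int64(32), np.int64(45)), (np.int64(36), np.int64(21)), (np.int64(40), np.int64(5)), (np.int64(44), np.int64(6)), (np.int64(48), np.int64(3)), (np.int64(52), np.int64(0))]
[-0.02870882 -0.02408327 -0.01064913] [-0.0002909   0.02186151  0.01586369]
```

View pics/c4.png

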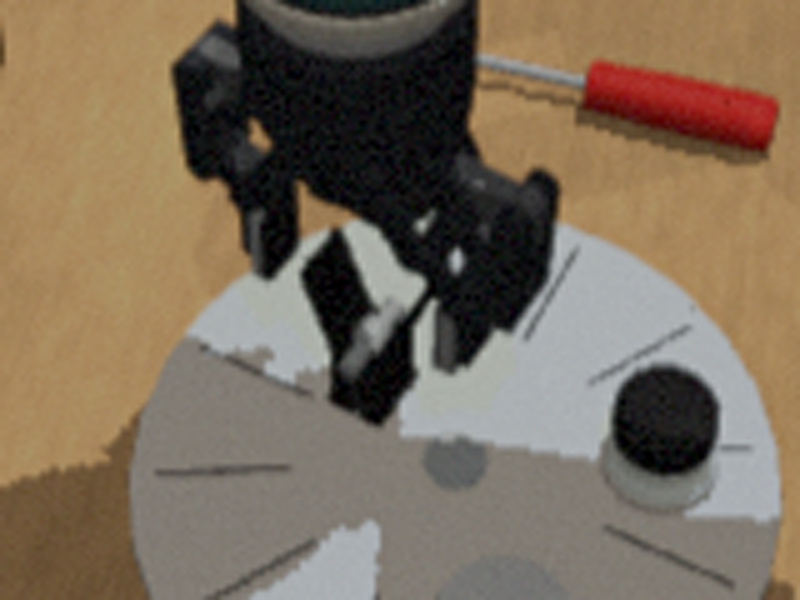

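>>> drive_tool:
  rows:
    - {"hand": 0.65,"delta_pos": [3,0,1.5],"rot": [0,0,0]}
    - {"hand": 0.65,"delta_pos": [3,0,1.5],"rot": [0,0,0]}
    - {"hand": 0.2,"delta_pos": [3,0,1.5],"rot": [0,0,0]}
    - {"hand": 0.0,"delta_pos": [3,0,1.5],"rot": [0,0,0]}
    - {"hand": -0.2,"delta_pos": [3,0,1.5],"rot": [0,0,0]}
    - {"hand": -0.4,"delta_pos": [3,0,1.5],"rot": [0,0,0]}
    - {"hand": -0.6,"delta_pos": [3,0,1.5],"rot": [0,0,0]}
    - {"hand": -1,"delta_pos": [3,0,1.5],"rot": [0,0,0]}
    - {"hand": -1,"delta_pos": [3,0,1.5],"rot": [0,0,0]}
    - {"hand": -1,"delta_pos": [3,0,1.5],"rot": [0,0,0]}
    - {"hand": -1,"delta_pos": [3,0,1.5],"rot": [0,0,0]}
    - {"hand": -1,"delta_pos": [3,0,1.5],"rot": [0,0,0]}

```text
t: 3.33
eef_pos: [0.539, 0.1876, 0.0733]
eef_rot: [0.584, 0.399, -0.584, 0.397]
contact_force: [-8.8, 4.3, 20.8]
width: 0.0191
```

```bash
python3 - <<'E'
from fit import *
o=robot.get_obs();print(o['t'],o['eef_pos'],o['width'],o['contact_force'],o['wrist_torque'])
s=snap('side','side3')
cv2.imwrite('pics/c5.png',cv2.resize(s['pixels'][220:340,190:350],(800,600),interpolation=cv2.INTER_CUBIC))
E
```

```text
3.3333 [0.5390098  0.18761731 0.07332843] 0.019103573731522022 [-8.77453527  4.25291951 20.83528928] [ 0.95242374  1.73775141 -0.0082655 ]
```

View pics/c5.png

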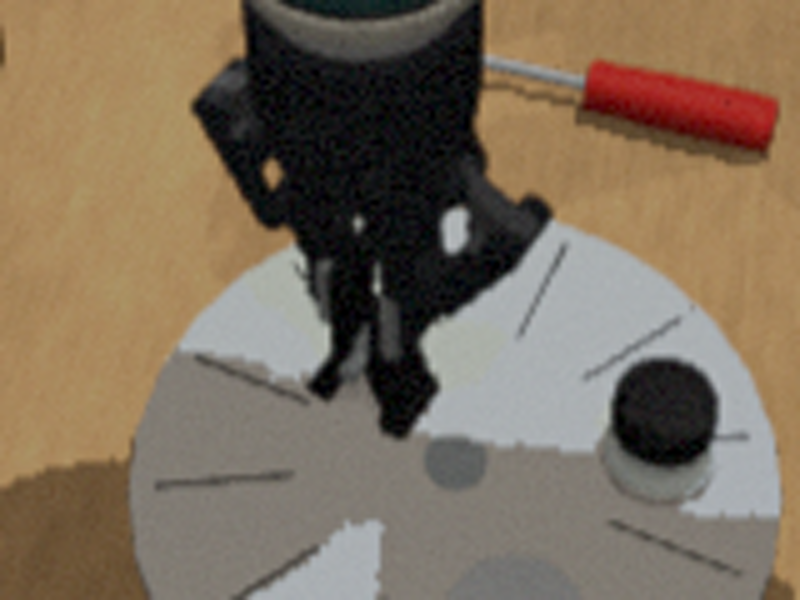

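The clamp is squeezed open (pads apart at crop (325,385) and (400,425)), but the jaws press the platter with 21 N. Lifting now.

>>> drive_tool:
  rows:
    - {"hand": -1,"delta_pos": [-4,0,0],"rot": [0,0,0]}
    - {"hand": -1,"delta_pos": [-12,0,0],"rot": [0,0,0]}
    - {"hand": -1,"delta_pos": [-25,0,0],"rot": [0,0,0]}
    - {"hand": -1,"delta_pos": [-42,0,0],"rot": [0,0,0]}
    - {"hand": -1,"delta_pos": [-62,0,0],"rot": [0,0,0]}
    - {"hand": -1,"delta_pos": [-82,0,0],"rot": [0,0,0]}
    - {"hand": -1,"delta_pos": [-102,0,0],"rot": [0,0,0]}
    - {"hand": -1,"delta_pos": [-120,0,0],"rot": [0,0,0]}
    - {"hand": -1,"delta_pos": [-132,0,0],"rot": [0,0,0]}
    - {"hand": -1,"delta_pos": [-138,0,0],"rot": [0,0,0]}
    - {"hand": -1,"delta_pos": [-140,0,0],"rot": [0,0,0]}
    - {"hand": -1,"delta_pos": [-140,0,0],"rot": [0,0,0]}
    - {"hand": -1,"delta_pos": [-140,0,0],"rot": [0,0,0]}

```text
t: 4.47
eef_pos: [0.5395, 0.1861, 0.2105]
eef_rot: [-0.584, -0.399, 0.585, -0.398]
contact_force: [0.1, 0.2, -0.6]
width: 0.0184
```

```bash
python3 - <<'E'
from fit import *
o=robot.get_obs();print(o['t'],o['eef_pos'],o['width'],o['contact_force'],o['qpos'].round(3));R=Ro.from_quat(o['eef_rot']);print(R.as_matrix().round(4))
s=snap('side','side4')
c=proj(s,o['eef_pos']).astype(int);print(c)
cv2.imwrite('pics/c6.png',cv2.resize(s['pixels'][c[1]-60:c[1]+60,c[0]-80:c[0]+80],(800,600),interpolation=cv2.INTER_CUBIC))
st=[0.5635,-0.241]; yaw=-.754
bay=np.array(st)+.01*np.array([np.cos(yaw),np.sin(yaw)]);print(bay)
print(move(o,[*bay,.20],yaw+np.pi/2))
E
```

```text
4.4667 [0.53951366 0.18607071 0.2104888 ] 0.018424664718725534 [ 0.09763208  0.16648643 -0.58112549] [ 0.211  0.337  1.599 -0.     1.206  0.584]
[[-1.400e-03  9.312e-01 -3.645e-01]
 [-4.000e-04 -3.645e-01 -9.312e-01]
 [-1.000e+00 -1.100e-03  9.000e-04]]
[262 233]
[ 0.57078956 -0.2478456 ]
(array([ 10.6, 187.3, 392.7]), array([-1.1899e+00,  1.0000e-04,  1.5000e-03]))
```

View pics/c6.png

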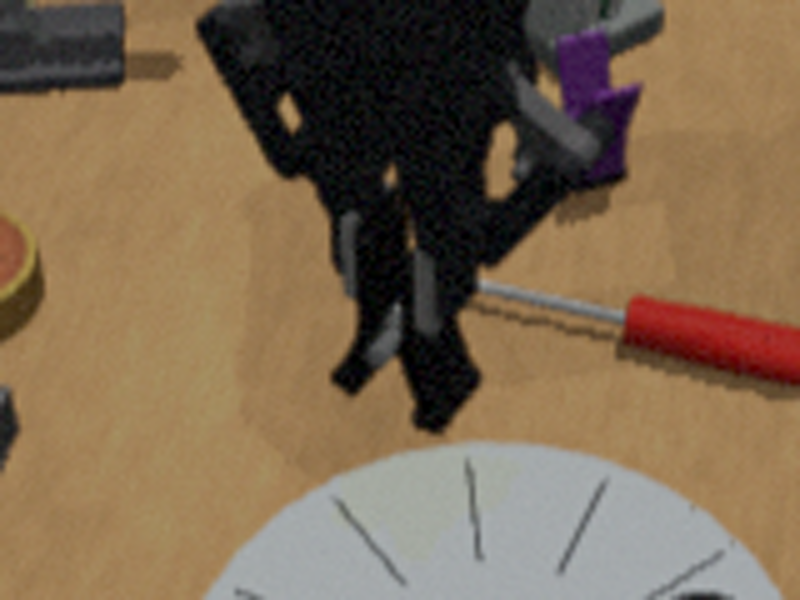

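>>> drive_tool:
  rows:
    - {"hand": -1,"delta_pos": [0,5,10],"rot": [-0.03,0,0]}
    - {"hand": -1,"delta_pos": [-3,13,27],"rot": [-0.08,0,0]}
    - {"hand": -1,"delta_pos": [-5,25,52],"rot": [-0.16,0,0]}
    - {"hand": -1,"delta_pos": [-5,38,79],"rot": [-0.24,0,0]}
    - {"hand": -1,"delta_pos": [-5,51,107],"rot": [-0.33,0,0]}
    - {"hand": -1,"delta_pos": [-5,64,135],"rot": [-0.42,0,0]}
    - {"hand": -1,"delta_pos": [-5,78,163],"rot": [-0.51,0,0]}
    - {"hand": -1,"delta_pos": [-5,91,191],"rot": [-0.6,0,0]}
    - {"hand": -1,"delta_pos": [-5,104,219],"rot": [-0.69,0,0]}
    - {"hand": -1,"delta_pos": [-5,118,247],"rot": [-0.78,0,0]}
    - {"hand": -1,"delta_pos": [-5,131,275],"rot": [-0.87,0,0]}
    - {"hand": -1,"delta_pos": [-5,144,303],"rot": [-0.95,0,0]}
    - {"hand": -1,"delta_pos": [-5,156,328],"rot": [-1.02,0,0]}
    - {"hand": -1,"delta_pos": [-5,167,350],"rot": [-1.08,0,0]}
    - {"hand": -1,"delta_pos": [-5,176,369],"rot": [-1.13,0,0]}
    - {"hand": -1,"delta_pos": [-5,183,384],"rot": [-1.17,0,0]}
    - {"hand": -1,"delta_pos": [-5,187,392.7],"rot": [-1.19,0,0.001]}
    - {"hand": -1,"delta_pos": [-5,187,392.7],"rot": [-1.19,0,0.001]}
    - {"hand": -1,"delta_pos": [-5,187,392.7],"rot": [-1.19,0,0.001]}
    - {"hand": -1,"delta_pos": [-5,187,392.7],"rot": [-1.19,0,0.001]}

```text
t: 6.18
eef_pos: [0.5706, -0.2466, 0.2155]
eef_rot: [0.261, 0.658, -0.26, 0.657]
contact_force: [-0.6, -0.2, -0.9]
width: 0.0192
```

```bash
python3 - <<'E'
from fit import *
o=robot.get_obs();print(o['t'],o['eef_pos'],o['width'],o['contact_force'],o['qpos'].round(3));R=Ro.from_quat(o['eef_rot']).as_matrix();print(R.round(4))
im=[]
for n in('side','top'):
    s=snap(n,n+'5');c=proj(s,o['eef_pos']).astype(int);print(n,c)
    im.append(cv2.resize(s['pixels'][c[1]-45:c[1]+75,c[0]-40:c[0]+40],(400,600),interpolation=cv2.INTER_CUBIC))
    X=world(s);m=(abs(X[...,0]-.57)<.1)&(abs(X[...,1]+.245)<.1)&(X[...,2]>.14)
    d=(X[m]-o['eef_pos'])@R
    for lo in range(-10,50,5):
        k=d[(d[:,0]*1000>=lo)&(d[:,0]*1000<lo+5)]
        if len(k)>2:print(lo,len(k),(k.min(0)*1000).round(1),(k.max(0)*1000).round(1))
cv2.imwrite('pics/c7.png',np.hstack(im))
E
```

```text
6.1833 [ 0.57059439 -0.24663175  0.21554019] 0.019180241158783966 [-0.63331586 -0.22762382 -0.86952976] [-5.200e-01  4.040e-01  1.480e+00  1.000e-03  1.259e+00 -1.336e+00]
[[-5.000e-04  6.848e-01  7.287e-01]
 [ 1.400e-03  7.287e-01 -6.848e-01]
 [-1.000e+00  6.000e-04 -1.300e-03]]
side [286  97]
-10 28 [-10.  -23.2 -12.5] [-5.1 21.3  4.5]
-5 21 [ -4.9 -15.4 -12.6] [-0.1 16.2  3.7]
0 19 [  0.   -9.3 -13.3] [ 4.6 14.3  3. ]
5 42 [  5.1  -9.9 -18.1] [ 9.9 11.9 12.8]
10 25 [ 10.4 -11.2 -17.1] [14.7 14.2 13.8]
15 26 [ 15.4 -12.  -14.5] [19.7 15.1 12.1]
20 27 [ 20.  -15.8 -14.6] [24.9 17.4 10.9]
25 26 [ 25.5 -15.1 -12.5] [29.9 18.5 12.5]
30 41 [ 30.1 -20.  -15.1] [35.  22.4 13.8]
35 36 [ 35.2 -22.2 -14.8] [39.9 22.5 14.5]
40 7 [ 40.  -13.4 -13.1] [42.7 18.4 12. ]
top [397 179]
```

View pics/c7.png

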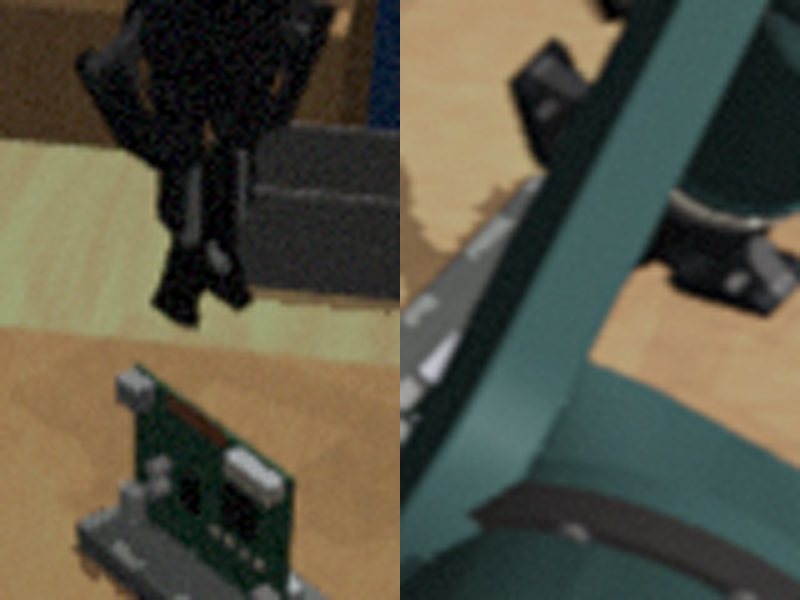

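```bash
python3 - <<'E'
from fit import *
o=robot.get_obs();R=Ro.from_quat(o['eef_rot']).as_matrix();T=o['eef_pos']
for tag in('side5','side0'):
    s=load(tag);X=world(s);D=(X-T)@R; col=s['pixels'].astype(int)
    m=(X[...,2]>.03)&(X[...,2]<.125)&(abs(X[...,0]-.57)<.12)&(abs(X[...,1]+.245)<.12)
    gm=m&(col[...,1]>col[...,0]+8)&(col[...,1]>col[...,2]+8)&(X[...,2]>.06)
    d=D[gm]; d=d[abs(d[:,1]-np.median(d[:,1]))<.003]
    print(tag,'face y',np.median(d[:,1]).round(4),d[:,1].std().round(4),len(d),'slope',np.polyfit(d[:,2],d[:,1],1).round(4),np.polyfit(d[:,0],d[:,1],1).round(4))
    bm=m&(X[...,2]>.09)&(abs(D[...,1]-np.median(d[:,1]))<.004)
    b=D[bm];print(' board z',b[:,2].min().round(4),b[:,2].max().round(4),'top',b[:,0].min().round(4))
    # intersect pixel rays with face plane for copper: pixel mask
    cm=(col[...,2]>col[...,1]+12)&(col[...,2]>col[...,0]+12)
    p=[proj(s,T+R@np.array([.1+T[2]-.2155,np.median(d[:,1]),z])) for z in(-.05,.06)]
    cm=cm&bm; c=D[cm];print(' copper',len(c),c.min(0).round(4),c.max(0).round(4))
    for lim in (0,):
        v=m&(X[...,2]>.095); 
        w=v&(D[...,1]>np.median(d[:,1])+.003); e=D[w]; print(' +y parts z hist',np.histogram(e[:,2]*1000,np.arange(-80,90,5)))
    # stand top
    S=D[(abs(X[...,2]-.021)<.004)&(abs(X[...,0]-.57)<.12)&(abs(X[...,1]+.245)<.12)][:,1:]
    print(' stand',cv2.minAreaRect((S*1000).astype(np.float32)))
E
python3 -c "
import cv2;a=cv2.imread('pics/side5.png')[115:190,250:350];cv2.imwrite('pics/c8.png',cv2.resize(a,(800,600),interpolation=cv2.INTER_NEAREST))"
```

```text
side5 face y -0.0019 0.001 146 slope [ 0.0025 -0.002 ] [ 0.0114 -0.0035]
 board z -0.0737 0.0592 top 0.1019
 copper 37 [ 0.1019 -0.0057 -0.0714] [0.1153 0.0018 0.0592]
 +y parts z hist (array([ 0,  0, 14, 10,  7, 11,  6,  9, 10,  3,  0,  0,  0,  0,  0,  0,  0,
        0,  0,  0,  0,  0,  0, 13, 13, 12,  8,  5,  0,  0,  0,  0,  0]), array([-80, -75, -70, -65, -60, -55, -50, -45, -40, -35, -30, -25, -20,
       -15, -10,  -5,   0,   5,  10,  15,  20,  25,  30,  35,  40,  45,
        50,  55,  60,  65,  70,  75,  80,  85]))
 stand ((-1.3806495666503906, -7.3513946533203125), (152.93377685546875, 69.89458465576172), 88.9754409790039)
side0 face y -0.0021 0.0009 121 slope [-0.0007 -0.0021] [-0.0048 -0.0014]
 board z -0.0736 0.0585 top 0.1001
 copper 32 [ 0.1018 -0.0056 -0.0454] [ 0.1154 -0.0004  0.0585]
 +y parts z hist (array([ 0,  0, 14,  9,  7, 10,  8,  6, 13,  1,  0,  0,  0,  0,  0,  0,  0,
        0,  0,  0,  0,  0,  0,  8, 18,  9,  7,  5,  0,  0,  0,  0,  0]), array([-80, -75, -70, -65, -60, -55, -50, -45, -40, -35, -30, -25, -20,
       -15, -10,  -5,   0,   5,  10,  15,  20,  25,  30,  35,  40,  45,
        50,  55,  60,  65,  70,  75,  80,  85]))
 stand ((-2.038787841796875, -7.0748291015625), (151.5830078125, 71.64237213134766), 89.46366882324219)
```

View pics/c8.png

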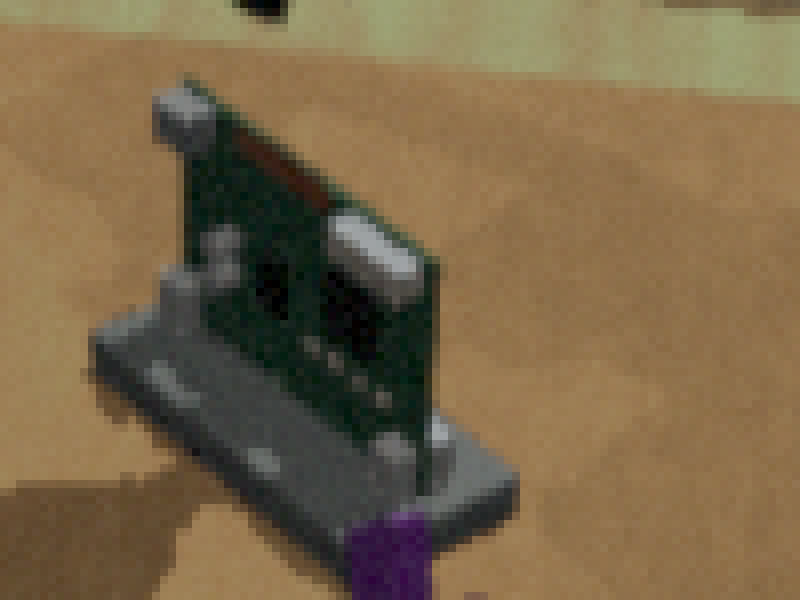

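>>> drive_tool:
  rows:
    - {"hand": -1,"delta_pos": [5,-1.5,1.5],"rot": [0,0,0]}
    - {"hand": -1,"delta_pos": [15,-3.2,2.5],"rot": [0,0,0]}
    - {"hand": -1,"delta_pos": [28,-3.2,2.5],"rot": [0,0,0]}
    - {"hand": -1,"delta_pos": [38,-3.2,2.5],"rot": [0,0,0]}
    - {"hand": -1,"delta_pos": [43,-3.2,2.5],"rot": [0,0,0]}
    - {"hand": -1,"delta_pos": [45,-3.2,2.5],"rot": [0,0,0]}
    - {"hand": -1,"delta_pos": [45,-3.2,2.5],"rot": [0,0,0]}
    - {"hand": -1,"delta_pos": [45,-3.2,2.5],"rot": [0,0,0]}
    - {"hand": -1,"delta_pos": [45,-3.2,2.5],"rot": [0,0,0]}

```text
t: 7.03
eef_pos: [0.5712, -0.2519, 0.1719]
eef_rot: [0.26, 0.657, -0.26, 0.658]
contact_force: [1.4, -0.4, -0.2]
width: 0.0188
```

```bash
cat > chk.py <<'E'
from fit import *
import sys
tag=sys.argv[1]
o=robot.get_obs();R=Ro.from_quat(o['eef_rot']).as_matrix();T=o['eef_pos'];print(o['t'],T.round(4),o['width'],o['contact_force'].round(2));print(R.round(4))
s=snap('side',tag);c=proj(s,T).astype(int);print(c)
cv2.imwrite(f'pics/{tag}c.png',cv2.resize(s['pixels'][c[1]-30:c[1]+60,c[0]-50:c[0]+70],(800,600),interpolation=cv2.INTER_CUBIC))
X=world(s);D=(X-T)@R*1000;col=s['pixels'].astype(int)
near=(abs(X[...,0]-.57)<.1)&(abs(X[...,1]+.245)<.1)
dark=near&(col.max(-1)<45)|near&(D[...,0]<30)
for lo in range(0,50,5):
    k=D[near&(D[...,0]>=lo)&(D[...,0]<lo+5)&(abs(D[...,1])<30)&(abs(D[...,2])<25)]
    if len(k):print(lo,len(k),k.min(0).round(1),k.max(0).round(1))
g=D[near&(X[...,2]>.05)&(X[...,2]<.125)&(col[...,1]>col[...,0]+8)&(col[...,1]>col[...,2]+8)]
g=g[abs(g[:,1]-np.median(g[:,1]))<3];print('face',np.median(g[:,1]),g.min(0).round(1),g.max(0).round(1))
E
python3 chk.py side6
```

```text
7.0333 [ 0.5712 -0.2519  0.1719] 0.018776385065105476 [ 1.37 -0.41 -0.2 ]
[[ 1.900e-03  6.844e-01  7.291e-01]
 [-5.000e-04  7.291e-01 -6.844e-01]
 [-1.000e+00  9.000e-04  1.700e-03]]
[285 112]
0 16 [  0.4 -10.5 -12.6] [ 4.6 14.1  3.2]
5 41 [  5.2 -10.4 -18.2] [ 9.7 12.  11.8]
10 23 [ 10.  -10.3 -16.2] [14.8 12.7 11.6]
15 23 [ 15.1 -13.6 -13.9] [19.7 14.8 10.2]
20 27 [ 20.1 -13.9 -12.7] [25.  18.3 14. ]
25 24 [ 25.  -12.9 -13. ] [29.9 18.7 11.4]
30 40 [ 30.5 -19.3 -14.8] [34.8 21.8 12.7]
35 30 [ 35.3 -19.8 -14.9] [39.7 21.7 12.9]
40 5 [ 40.7 -13.3 -10.4] [42.3 16.2  9.6]
face 1.7497544459504448 [ 58.3  -1.  -78. ] [121.6   4.4  47.3]
```

View pics/side6c.png

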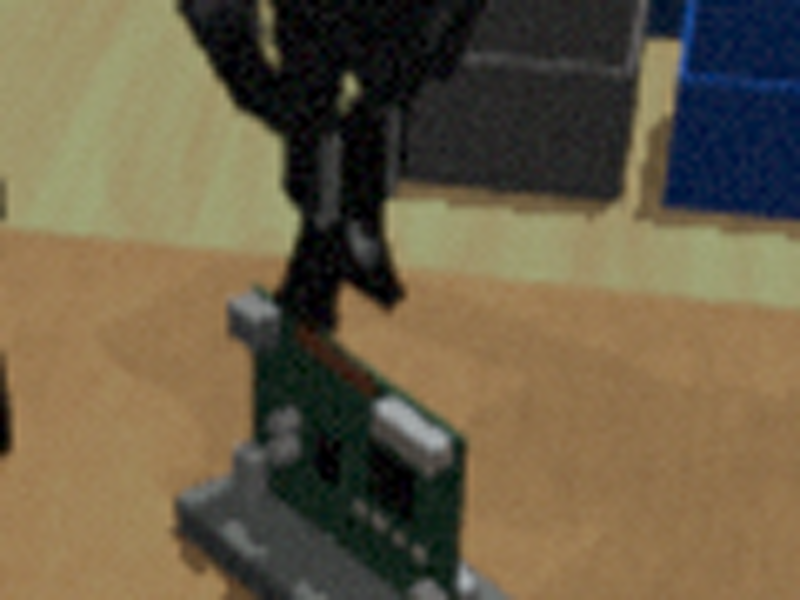

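>>> drive_tool:
  rows:
    - {"hand": -1,"delta_pos": [0,0,0],"rot": [0,0,0]}
    - {"hand": -1,"delta_pos": [0,0,0],"rot": [0,0,0]}
    - {"hand": -1,"delta_pos": [0,0,0],"rot": [0,0,0]}
    - {"hand": -1,"delta_pos": [0,0,0],"rot": [0,0,0]}

```text
t: 7.42
eef_pos: [0.5708, -0.2516, 0.1715]
eef_rot: [0.26, 0.657, -0.26, 0.658]
contact_force: [0.7, -0.5, -0.7]
width: 0.0187
```

```bash
python3 chk.py side7
```

```text
7.4167 [ 0.5708 -0.2516  0.1715] 0.018746363678770896 [ 0.7  -0.51 -0.67]
[[ 1.200e-03  6.844e-01  7.291e-01]
 [-1.000e-04  7.291e-01 -6.844e-01]
 [-1.000e+00  7.000e-04  9.000e-04]]
[286 112]
0 18 [  0.2  -9.6 -13.9] [ 4.8 13.   1. ]
5 35 [  5.1 -11.9 -15.7] [ 9.7 11.5 11.4]
10 31 [ 10.2  -9.6 -17.2] [14.9 13.5 14.6]
15 20 [ 15.1 -13.  -13.3] [20.  17.6 13.8]
20 25 [ 20.2 -14.8 -13.8] [25.  16.4 10.5]
25 29 [ 25.1 -16.1 -13.1] [30.  19.4 14.5]
30 37 [ 30.2 -20.2 -15.2] [34.9 21.5 13.9]
35 27 [ 35.  -21.6 -15.1] [39.3 22.4 14.2]
40 7 [ 40.5 -17.1 -13.6] [42.9 14.1 11.3]
face 1.933823928377492 [ 56.7  -0.8 -74.2] [120.6   4.8  47.6]
```

>>> drive_tool:
  rows:
    - {"hand": -1,"delta_pos": [2,0,0],"rot": [0,0,0]}
    - {"hand": -1,"delta_pos": [5,0,0],"rot": [0,0,0]}
    - {"hand": -1,"delta_pos": [9,0,0],"rot": [0,0,0]}
    - {"hand": -1,"delta_pos": [13,0,0],"rot": [0,0,0]}
    - {"hand": -1,"delta_pos": [17,0,0],"rot": [0,0,0]}
    - {"hand": -1,"delta_pos": [21,0,0],"rot": [0,0,0]}
    - {"hand": -1,"delta_pos": [25,0,0],"rot": [0,0,0]}
    - {"hand": -1,"delta_pos": [28,0,0],"rot": [0,0,0]}
    - {"hand": -1,"delta_pos": [30,0,0],"rot": [0,0,0]}
    - {"hand": -1,"delta_pos": [31,0,0],"rot": [0,0,0]}
    - {"hand": -1,"delta_pos": [31,0,0],"rot": [0,0,0]}
    - {"hand": -1,"delta_pos": [31,0,0],"rot": [0,0,0]}
    - {"hand": -1,"delta_pos": [31,0,0],"rot": [0,0,0]}
    - {"hand": -1,"delta_pos": [31,0,0],"rot": [0,0,0]}
    - {"hand": -1,"delta_pos": [31,0,0],"rot": [0,0,0]}

```text
t: 8.72
eef_pos: [0.5709, -0.2517, 0.1405]
eef_rot: [0.26, 0.657, -0.26, 0.658]
contact_force: [0.5, 0.3, -1.1]
width: 0.0186
```

```bash
python3 chk.py side8; python3 -c "
from h import *
snap('top','top8')"
```

```text
8.7167 [ 0.5709 -0.2517  0.1405] 0.018582515044525457 [ 0.52  0.27 -1.08]
[[ 1.200e-03  6.844e-01  7.291e-01]
 [-1.000e-04  7.291e-01 -6.844e-01]
 [-1.000e+00  8.000e-04  9.000e-04]]
[285 123]
0 20 [  0.3 -11.3 -14.2] [ 5.  11.   5.5]
5 32 [  5.5  -9.8 -15.4] [ 9.9 11.4 13.2]
10 25 [ 10.1 -11.4 -16.4] [14.9 13.4 12.1]
15 22 [ 15.8 -11.3 -13.6] [19.7 15.7 15.4]
20 22 [ 20.  -15.3 -13.1] [24.5 16.9 12.7]
25 38 [ 25.2 -14.5 -24.4] [29.8 19.8 12.8]
30 37 [ 30.  -18.2 -20. ] [35.  21.4 12.1]
35 39 [ 35.  -21.6 -22.3] [39.9 22.6 13. ]
40 13 [ 40.3 -14.7 -20.7] [44.6 10.7  0.2]
45 9 [ 45.2   1.  -21.9] [49.3  3.6 -4.5]
face 1.672491993591795 [ 25.5  -0.7 -75.4] [90.2  4.1 48.4]
```

View pics/side8c.png

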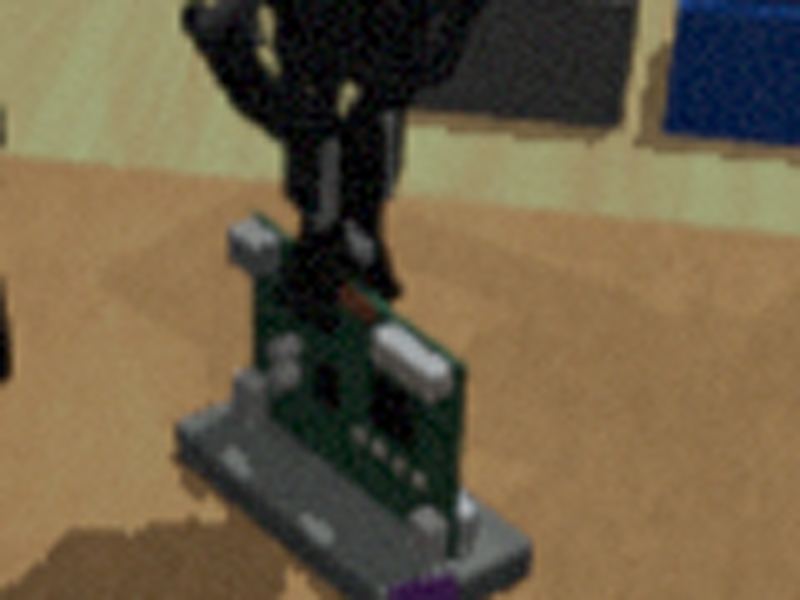

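View pics/side8.png

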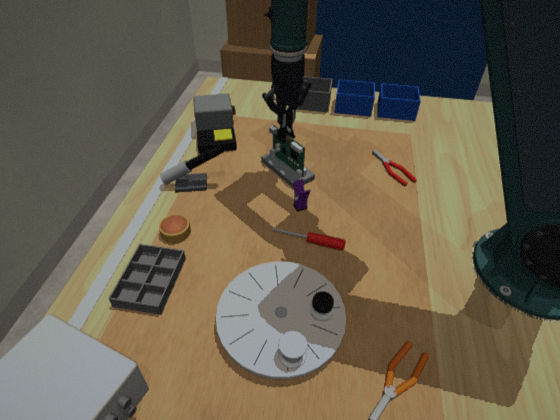

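```bash
python3 - <<'E'
from fit import *
o=robot.get_obs();R=Ro.from_quat(o['eef_rot']).as_matrix();T=o['eef_pos'];s=load('side8')
for z in (-26,24):print('copper end if bay z=-1',z,proj(s,T+R@np.array([.027,.0017,z/1000])).round(1))
for z in (-61,-36,35,56):print(z,proj(s,T+R@np.array([.027,.0017,z/1000])).round(1))
c=s['pixels'];cv2.imwrite('pics/c9.png',cv2.resize(load('side5')['pixels'][120:165,265:325],(800,600),interpolation=cv2.INTER_NEAREST))
a=load('side5');
# copper redness along face line just below the edge
for dx in(.003,.006):
    zs=np.arange(-40,41,2.);p=np.array([proj(s,T+R@np.array([.026+dx,.0017,z/1000])) for z in zs]).astype(np.float32)
    v=cv2.remap(a['pixels'].astype(np.float32),p[:,:1],p[:,1:],cv2.INTER_LINEAR)[:,0]
    print(list(zip(zs.astype(int),(v[:,2]-v[:,1]).astype(int))))
E
```

```text
copper end if bay z=-1 -26 [291.4 137.9]
copper end if bay z=-1 24 [279.4 129. ]
-61 [300.2 144.4]
-36 [293.9 139.7]
35 [276.9 127.2]
56 [272.1 123.6]
[(np.int64(-40), np.int64(-14)), (np.int64(-38), np.int64(-10)), (np.int64(-36), np.int64(-11)), (np.int64(-34), np.int64(-14)), (np.int64(-32), np.int64(-13)), (np.int64(-30), np.int64(-16)), (np.int64(-28), np.int64(-17)), (np.int64(-26), np.int64(-8)), (np.int64(-24), np.int64(-7)), (np.int64(-22), np.int64(0)), (np.int64(-20), np.int64(4)), (np.int64(-18), np.int64(9)), (np.int64(-16), np.int64(11)), (np.int64(-14), np.int64(10)), (np.int64(-12), np.int64(5)), (np.int64(-10), np.int64(10)), (np.int64(-8), np.int64(10)), (np.int64(-6), np.int64(9)), (np.int64(-4), np.int64(9)), (np.int64(-2), np.int64(9)), (np.int64(0), np.int64(6)), (np.int64(2), np.int64(10)), (np.int64(4), np.int64(9)), (np.int64(6), np.int64(10)), (np.int64(8), np.int64(9)), (np.int64(10), np.int64(5)), (np.int64(12), np.int64(5)), (np.int64(14), np.int64(4)), (np.int64(16), np.int64(0)), (np.int64(18), np.int64(0)), (np.int64(20), np.int64(0)), (np.int64(22), n
[... 836 characters left out ...]
int64(18)), (np.int64(-4), np.int64(17)), (np.int64(-2), np.int64(17)), (np.int64(0), np.int64(18)), (np.int64(2), np.int64(17)), (np.int64(4), np.int64(20)), (np.int64(6), np.int64(20)), (np.int64(8), np.int64(19)), (np.int64(10), np.int64(19)), (np.int64(12), np.int64(17)), (np.int64(14), np.int64(14)), (np.int64(16), np.int64(13)), (np.int64(18), np.int64(10)), (np.int64(20), np.int64(10)), (np.int64(22), np.int64(10)), (np.int64(24), np.int64(3)), (np.int64(26), np.int64(-3)), (np.int64(28), np.int64(-11)), (np.int64(30), np.int64(-17)), (np.int64(32), np.int64(-17)), (np.int64(34), np.int64(-18)), (np.int64(36), np.int64(-12)), (np.int64(38), np.int64(-6)), (np.int64(40), np.int64(-4))]
```

View pics/c9.png

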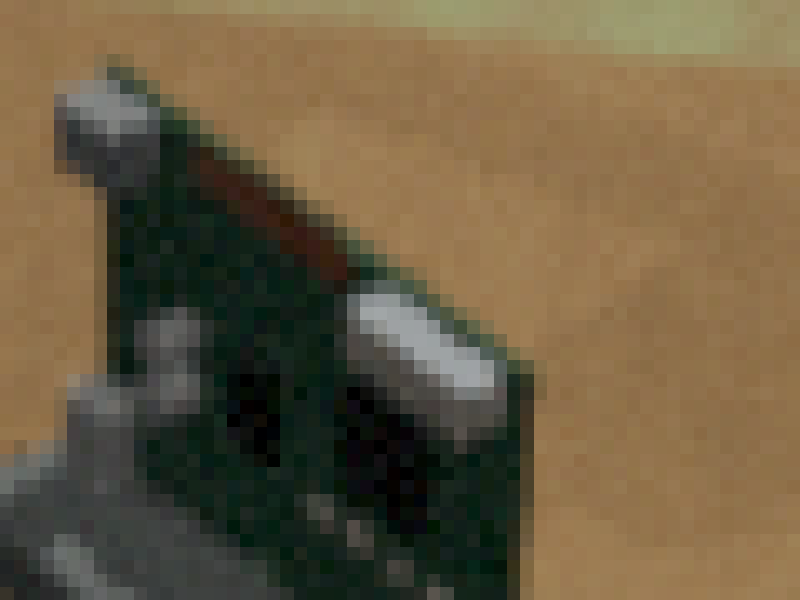

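View pics/top8.png

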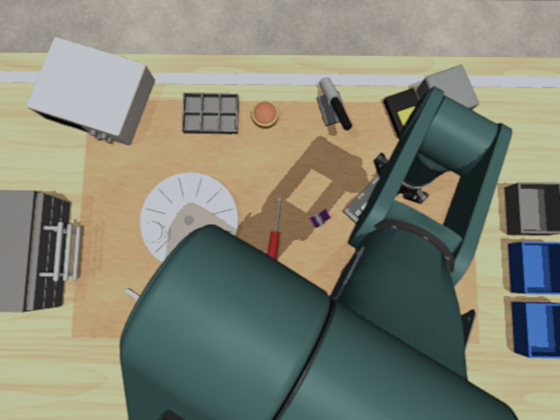

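Copper runs from -24.5 to +25 mm along tool z, so its middle is about 1 mm from the clamp's. The board plane is about 0.5 mm from the jaw centre. One settling hold, then I hand it in.

>>> drive_tool:
  rows:
    - {"hand": -1,"delta_pos": [0,0,0],"rot": [0,0,0]}
    - {"hand": -1,"delta_pos": [0,0,0],"rot": [0,0,0]}
    - {"hand": -1,"delta_pos": [0,0,0],"rot": [0,0,0]}
    - {"hand": -1,"delta_pos": [0,0,0],"rot": [0,0,0]}
    - {"hand": -1,"delta_pos": [0,0,0],"rot": [0,0,0]}
    - {"hand": -1,"delta_pos": [0,0,0],"rot": [0,0,0]}

```text
t: 9.32
eef_pos: [0.5708, -0.2516, 0.1403]
eef_rot: [0.26, 0.657, -0.26, 0.658]
contact_force: [0.9, 0.9, -0.7]
width: 0.0188
```

```bash
python3 - <<'E'
from h import *
o=robot.get_obs();print(o['t'],o['eef_pos'],o['width'],o['contact_force'],abs(o['joint_velocities']).max())
print(robot.close_job())
E
```

```text
9.3167 [ 0.57080576 -0.2515862   0.1403041 ] 0.01876297742262597 [ 0.88481587  0.94756023 -0.66195494] 0.0015515104977943438
the job is handed in; nothing more can be done
None
```

I lifted the black clamp off the turntable by its handles, squeezed it wide open and lowered it over the bare copper stretch. I handed in at 9.3 s, still holding it open, upright and still.

**Last checks (side camera and robot state):**
- **Fit over the board:** one jaw is on each side, the board plane is about 0.5 mm from the jaw centre, and the copper's middle is about 1 mm from the clamp's middle.
- **Depth:** the edge is about 15 mm inside the jaws (14.5 to 16 mm depending on the measure).
- **Opening:** the finger gap reads 18.8 mm. The handles should be 21 mm over their backs at the stop, so that reading does not match, but the pictures show the jaws wide open.
- **Contact:** the external force was about 1.5 N, partly the clamp's own 0.6 N weight and otherwise close to the reading's drift in free air, so I take it the clamp touches nothing. During the squeeze the jaws briefly pressed on the platter with about 21 N.
- **Other objects:** everything the side picture shows stood or lay as before.

**What disagreed:** the two cameras differed by 4 to 5 mm in y. I went by the side camera, which matched the known finger positions to about 1 mm. The arm blocked the top camera's view of the board, so the final fit was checked from one camera only.

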